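# Unlock the show rack and pack the sold walnut board

## Task

The dark walnut serving board is sold: unlock the show rack by pulling its red spring collar up and giving it about a quarter turn so that it stays parked up, then swing the keeper bar wide open, well clear of the boards. Draw the walnut board up out of its slot and stand it, handle up, in the empty compartment of the packing crate, setting it down without dropping it. Leave the collar parked and the bar open, and do not disturb the other boards, the pots or the oil bottle.

Things in the scene. Friction and masses are not known exactly. Their poses are not given: they have to be found in the camera images.
- rack: Fixed brown rack, 150 mm (own x) by 262 mm (own y). Origin on the table under the middle slot; own +x is the keeper bar's side, own y runs along the row. Slots at own y -56, 0, +56 mm hold boards on edge on its 12 mm base, faces to +-y, centred at own x 0; 2.5 mm play per face. Ribs and panels round the slots are up to 72 mm high. Steel latch post at own (2, -118) mm, arm on it 132 to 140 mm up.
- collar_grip (a point): Centre of the red knurled spring collar, a vertical round sleeve 40 mm in diameter, 36 mm high, white line across its top, at rack own (36, -118) mm. Site on its axis, half-way up, 176 mm above the table when down (its top 194 mm). Below it a 30 mm square steel barrel, top 158 mm up. Nothing else rises above 158 mm within 34 mm of its side; the board handles' tops are 167 mm up.
- collar_lift (a joint): Height of the collar, m: 0 down (its pin locks the bar's end), 0.016 upper stop. A spring pulls it down, 6 N at 0, 13 N at the stop. A lug in the barrel's slot keeps it from turning until it is up more than 0.011; turned out of line, the lug rests on the barrel and the collar stays up at about 0.011 with the bar free. Let go unturned, it snaps down.
- collar_turn (a joint): Turn of the collar about the vertical, rad: 0 with the lug in line with the slot, positive anticlockwise from above, stops at +-1.4. Either direction parks it. It stays where it is left; well parked means more than 0.6 either way.
- keeper (a joint): Swing of the aluminium keeper bar, rad: 0 closed (along the row at rack own x = 36 mm, over the boards' shoulders), stop at 1.6. Opens anticlockwise seen from above, its free end leaving towards the rack's own +x. Stays where it is left (about 1 N at the knob moves it). Bar 16 mm wide, 10 mm thick, underside 118 mm above the table, 6 mm over the shoulders. Clear of all boards from about 0.8.
- keeper_knob (a point): Upright black knob on top of the keeper bar, 18 mm in diameter, 32 mm high, from 128 to 160 mm above the table; 128 mm from the pivot. The point is on its axis, 144 mm above the table. With the bar closed it stands opposite the 41 mm gap between the boards of the slots at own y = 0 and -56 mm.
- keeper_pivot (a point): Point on the vertical hinge axis of the keeper bar, at rack own (36, 100) mm, 144 mm above the table.
- walnut_mid (a point): Centre (half-way up) of the dark walnut board, the sold one, in any of the three slots. 15 mm thick (own y); blade 110 mm wide (own x), 105 mm high; above it a handle 36 mm wide, 50 mm high; 155 mm in all, own z up to the handle. Lower edge 77.5 mm below this point, shoulders 27.5 mm and handle top 77.5 mm above it. About 0.14 kg, balanced on its middle line.
- oak_mid (a point): Centre of a light board of the same size in another slot of the rack; leave it there.
- ash_mid (a point): Centre of another light board of the same size in another slot of the rack; leave it there.
- crate: Fixed slatted wooden packing crate, 152 mm (own x) by 101 mm (own y), walls 80 mm high and 7 mm thick, floor 8 mm thick, split by a divider along own x into two compartments. Origin: centre of its underside.
- crate_slot (a point): Centre of the floor (8 mm above the table) of the empty compartment, at crate own y = +23.5 mm; the compartment is 138 mm long (own x), 40 mm wide (own y) and 72 mm deep.
- short_mid (a point): Centre of a short light board (110 x 15 x 100 mm, no handle) standing in the other compartment of the crate, its top 108 mm above the table; leave it there.
- pot_a_mid (a point): Middle of a pink stoneware pot with a lid, 76 mm in diameter and 97 mm high, loose on the table between rack and crate; leave it alone. The point is 48 mm above the table.
- pot_b_mid (a point): Middle of a second pot, the same as the first; leave it alone.
- oil_mid (a point): Middle of an amber bottle, 52 mm in diameter and 130 mm high, loose on the table beyond the crate; leave it alone. The point is 65 mm above the table.
Mind the look-alikes: they are no part of the job. Leave any orange or pink look-alike of the part that bears walnut_mid alone.

How it is judged:
On the way, in this order (a step that is already met when the one before it is completed fails the run):
1. the collar is pulled up and turned, parked with its pin out of the bar (value of joint collar_lift above 0.009 m and (value of joint collar_turn above 0.6 rad or value of joint collar_turn below -0.6 rad)), for 0.3 s.
2. the keeper bar is swung clear of the boards (more than 0.85 rad) (value of joint keeper above 0.85 rad), for 0.2 s.
3. the walnut board is drawn up out of its slot (z of walnut_mid in the frame of rack above 0.15 m), for 0.1 s.
At the end, for the whole second after the job is handed in: The walnut board stands handle up in the empty compartment of the crate, on its floor (within 10 mm), leaning at most 0.45 rad, at rest and released; the collar is parked up (more than 9 mm, turned more than 0.6 rad either way) and the keeper bar is open by more than 0.85 rad (all of step 1 and x of walnut_mid in the frame of crate_slot between -0.03 and 0.03 m and y of walnut_mid in the frame of crate_slot between -0.035 and 0.035 m and z of walnut_mid in the frame of crate_slot between 0.065 and 0.087 m and angle between walnut_mid's own z axis and vertical below 0.45 rad and linear speed of walnut below 0.02 m/s and value of joint keeper above 0.85 rad); the robot touches nothing.
It fails at once if another rack board is moved by more than 30 mm (distance of any of oak_mid, ash_mid from where it was at the start of the episode above 0.03 m).
It fails at once if the short board in the crate is moved by more than 40 mm (distance of short_mid from where it was at the start of the episode above 0.04 m).
It fails at once if a pot or the bottle is moved by more than 30 mm or tipped over (distance of any of pot_a_mid, pot_b_mid, oil_mid from where it was at the start of the episode above 0.03 m or angle between any of pot_a_mid, pot_b_mid, oil_mid's own z axis and vertical above 0.5 rad).
It fails at once if the walnut board is dropped (falls faster than 0.7 m/s out of the fingers) (linear speed of walnut above 0.7 m/s and contact force between the fingers and walnut below 0.3 N).
It also fails if it takes over 72 s, if anything falls off the work surface, if the arm or the gripper's body presses on something with over 40 N, if the wrist force passes 120 N, or if a joint passes its speed limit or range.

## Robot

A 6-joint arm with a two-finger parallel gripper is mounted at the origin on the work surface. World frame = base frame: x ahead of the robot, y to its left, z up, the work surface at z = 0. Lengths are in m, angles in rad, forces in N, time in s.
With the tool pointing down it reaches from about 0.325 to 0.85 m from the base axis. Payload 4.4 kg.
Tool frame: the origin (TCP) lies midway between the tips of the shut fingers; the grasp point (between the pads) lies 19 mm behind it (ctrl.grip_depth is the distance from the TCP to the grasp point, in m); y points along the fingers, z is the direction in which the jaws open and shut, and the axes are right-handed (so a half turn about y gives the same grasp; the last joint's range is limited). The gripper opens to 94 mm and grips with 3 to 60 N. Pads are 16 mm wide; open, the fingers measure 119 mm over their backs; the gripper's body (75 mm by 177 mm) begins 78 mm behind the grasp point.
Start: joints at [-1.329, 0.207, 1.542, -0, 1.393, -0.15], TCP at [0.22, -0.531, 0.205] pointing down, gripper open.
Joint ranges: [-2.73, 2.73], [-0.86, 2.22], [0.23, 2.46], [-1.11, 4.25], [0.08, 2.63], [-2.82, 2.82]. Speed limits (rad/s): [2.79, 2.79, 3.14, 3.14, 3.14, 3.14].

## Interface

Orientations are given as [roll, pitch, yaw] about the fixed x, y, z axes, in that order (R = Rz(yaw) Ry(pitch) Rx(roll)).
In Python, from bench import status, optics, ctrl gives the robot as it stands.
- The arm moves only by the tool carry_out, never from a script. Its argument "rows" is a list of rows, each a list of 3 entries, a list of its own where there are three numbers: the shift along the tool's x, y, z each as a share of 0.5 m, from -1 to 1, then the turn about the tool's y as a share of 180 degrees, from -1 to 1, then the opening, from 0 (shut) to 1 (fully open). In form: [[[x, y, z], roll, fingers], ...]. A call has exactly 8 rows; each row is the pose to reach, as a shift and turn from the pose commanded when the call began, along the tool's axes at that moment, turning the shorter way round; what a row does not reach only later rows make up. A row lasts 1/8 s, in which the tool goes at most 62.5 mm and 10.7 degrees, less where a joint would pass 70% of its speed; a pose out of reach is approached as far as the arm can. A call with a number of a shift or a turn outside -1 to 1 is refused whole. A call with a gripper value outside its range is refused whole. The fingers move at their own pace and stop on an object; the grip force is fixed at half the most. Time passes only in rows, so rows that repeat a pose let the fingers close, or fill a call up. It gives the time, the measured TCP pose, the force and the opening at its end, in the units of the state.
- status.read_state(): the state, without advancing time (a new reading comes with each control period).
- optics.get_image(name): name is "scene" or "top" or "wrist"; returns the picture (384x512x3 uint8, red, green, blue); there is no depth.
- optics.camera_params(name): a dict with "K" (3x3 intrinsics, pixels), "eye" and "orientation" of the camera in the world. Camera axes: x right, y up, looking along -z (the intrinsics and any distortion apply to the point x, -y, -z); pixel columns grow to the right and rows downward; lengths in m; the calibration is good to about 2 mm. A picture is of the moment at which its call begins: read the wrist's pose just before it. camera_params takes no time and is no camera call; for the wrist camera it gives the pose at the moment of the call.
- ctrl.job_done(): hands the job in, once; it reports no verdict.
The state is a dict: "time_s": time; "joint_positions": joint angles; "qvel": joint speeds; "effort": joint torques, N m; "eef_pos": TCP position; "orientation": TCP orientation; "contact_force": force on the tool from outside, world axes, zero at the start; "ft_torque": the same for the moment, N m; "width": finger opening in m.
Only numpy, scipy, OpenCV 4.12 (cv2) and the standard library are available. Lean on these libraries where they do the work, as an engineer would, in place of code of your own. Each camera call takes 0.05 s, during which the arm holds its last target. There are 200 camera calls.

## Working session

There is one attempt and no reset: what is moved stays moved. The work goes in short steps, Python scripts to look and compute and a tool call to move; the robot and the scene stay as the last step left them, time stands still between calls to the robot, and variables do not carry over. Pictures are saved under pics/ and viewed, about 8 in all and at most 12, crops included, and the job is handed in when it is done.

Besides the shell and the picture viewer there is one more tool, called after "Emit:" as a command line: name --argument value ..., lists and objects as JSON in quotes. carry_out: Moves the arm, as the interface text tells. Its arguments: {"type":"object","properties":{"rows":{"type":"array","items":{"type":"array"}}},"required":["rows"]}

```bash
mkdir -p pics; ls
python3 - <<'E'
from bench import status, optics, ctrl
import cv2, numpy as np
s=status.read_state(); print({k:np.round(v,3).tolist() for k,v in s.items()}); print(ctrl.grip_depth)
for n in ("top","scene"):
    im=optics.get_image(n); cv2.imwrite(f"pics/{n}0.png",im[:,:,::-1])
    print(n,optics.camera_params(n))
print(optics.camera_params("wrist"))
E
```

```text
pics
{'time_s': 0.0, 'joint_positions': [-1.328, 0.207, 1.543, -0.0, 1.394, -0.151], 'qvel': [-0.001, 0.001, 0.0, -0.002, -0.0, -0.0], 'effort': [-0.002, -37.088, -28.142, 0.07, 0.036, -0.0], 'eef_pos': [0.22, -0.53, 0.204], 'orientation': [-1.573, 0.0, -2.749], 'contact_force': [-0.125, 0.376, -0.116], 'ft_torque': [0.014, -0.014, -0.019], 'width': 0.094}
0.0188
top {'K': array([[371.76577679,   0.        , 257.8926838 ],
       [  0.        , 371.76577679, 187.48237945],
       [  0.        ,   0.        ,   1.        ]]), 'eye': array([0.35296504, 0.01137688, 1.2190777 ]), 'orientation': array([ 0.18266704,  0.00797694, -1.58706303])}
scene {'K': array([[379.27334375,   0.        , 254.20376121],
       [  0.        , 379.27334375, 192.01631906],
       [  0.        ,   0.        ,   1.        ]]), 'eye': array([1.19728568, 0.38431569, 0.83126747]), 'orientation': array([ 0.82222216, -0.01472085,  2.12098075])}
{'K': array([[328.76916261,   0.        , 250.61007817],
       [  0.        , 328.76916261, 195.16784704],
       [  0.        ,   0.        ,   1.        ]]), 'eye': array([ 0.28619564, -0.50259133,  0.38261026]), 'orientation': array([-0.25443324,  0.00254303, -1.17769435])}
```

View pics/top0.png

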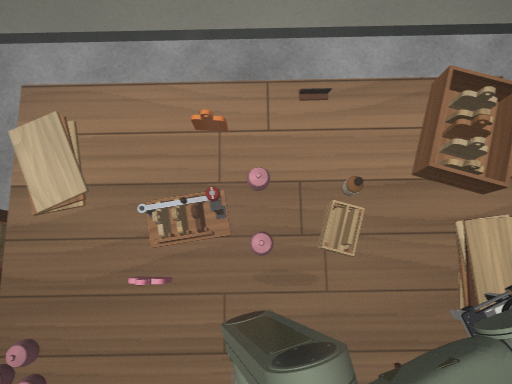

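View pics/scene0.png

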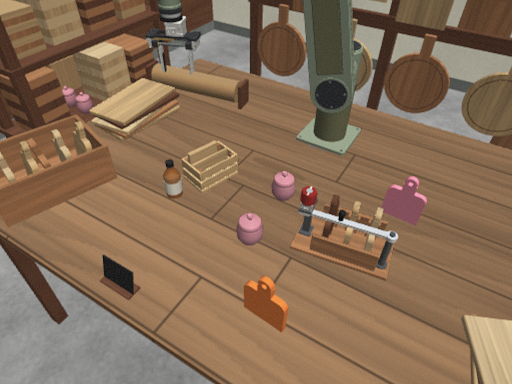

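The top view shows the rack at about (188,215), with the collar at (212,193) and the pivot at (141,208). The crate is at (342,228), pots at (258,178) and (261,243), and the bottle at (353,185).

Walnut candidates:
- dark board in the rack slot nearest the collar, top (196,215) and scene (333,215): matches the description
- orange board at (209,121): look-alike
- pink board at (150,281): look-alike
- boards in the far crate at (470,125): not in the rack

I'll check the choice in close crops.

```bash
cat > h.py <<'E'
from bench import status, optics, ctrl
import cv2, numpy as np
from scipy.spatial.transform import Rotation as R
def cam(n):
    p=optics.camera_params(n); return p["K"],p["eye"],R.from_euler("xyz",p["orientation"]).as_matrix()
def ray(c,u,v,z):
    K,e,M=c; d=M@np.array([(u-K[0,2])/K[0,0],-(v-K[1,2])/K[1,1],-1]); return e+d*(z-e[2])/d[2]
def proj(c,P):
    K,e,M=c; q=M.T@(np.asarray(P)-e); return np.array([K[0,2]+K[0,0]*q[0]/-q[2],K[1,2]-K[1,1]*q[1]/-q[2]])
def save(n,name,box=None,s=1):
    im=optics.get_image(n)[:,:,::-1]
    if box: im=im[box[1]:box[3],box[0]:box[2]]
    cv2.imwrite(f"pics/{name}.png",cv2.resize(im,None,fx=s,fy=s,interpolation=cv2.INTER_CUBIC))
E
python3 - <<'E'
from h import *
a=cv2.imread("pics/top0.png"); 
L=cv2.resize(a[170:260,130:250],None,fx=5,fy=5,interpolation=cv2.INTER_CUBIC)
Rr=cv2.resize(a[170:260,310:380],None,fx=5,fy=5,interpolation=cv2.INTER_CUBIC)
cv2.imwrite("pics/crop1.png",np.hstack([L[:, :450],Rr])); 
c=cam("top"); hsv=cv2.cvtColor(a,cv2.COLOR_BGR2HSV)
m=((hsv[...,0]<8)|(hsv[...,0]>172))&(hsv[...,1]>150)&(hsv[...,2]>60)
m[:180]=0;m[205:]=0;m[:,:200]=0;m[:,225:]=0
v,u=np.nonzero(m); print("collar px",u.mean(),v.mean(),u.min(),u.max(),v.min(),v.max(),ray(c,u.mean(),v.mean(),.185))
print("pivot",ray(c,141.5,208.3,.14))
E
```

```text
collar px 211.36363636363637 192.76363636363635 206 217 187 198 [0.53126707 0.14815222 0.185     ]
pivot [0.4964701  0.35861194 0.14      ]
```

View pics/crop1.png

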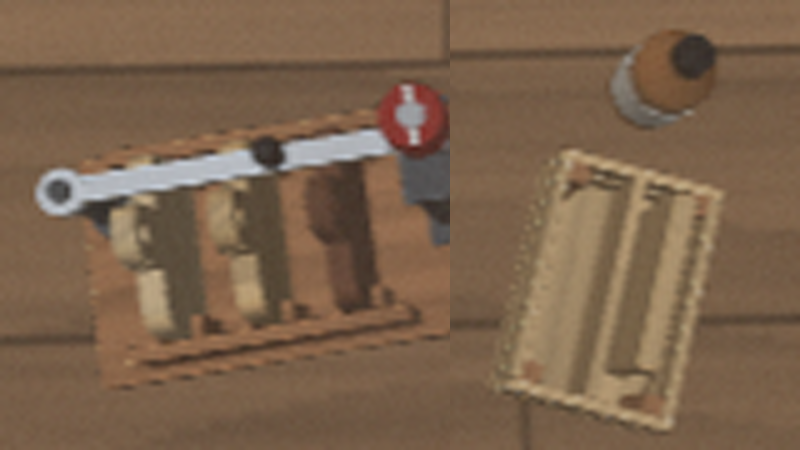

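The dark walnut board stands in the rack slot next to the collar (own y = -56). In the crop it is at (335,235), with light boards in the other two slots. The crop doesn't clearly show which crate compartment is empty, so I'll look with the wrist camera on the way past.

```bash
cat >> h.py <<'E'
def rack(c=None):
    return None
def plan(P,yaw):
    """shift (share of 0.5 m along tool axes) and turn (share of 180deg) from measured pose to TCP P, tool yaw (tool down)"""
    s=status.read_state(); M=R.from_euler("xyz",s["orientation"]).as_matrix()
    d=M.T@(np.asarray(P)-s["eef_pos"])/.5
    t=-((yaw-s["orientation"][2]+np.pi)%(2*np.pi)-np.pi)/np.pi
    return np.round(d,4).tolist(),round(t,4)
E
python3 - <<'E'
from h import *
c=cam("top")
for p in [(333,201),(364.4,208),(353.6,255.6),(321,247)]: print(ray(c,*p,.08))
# wrist cam offset in tool frame
s=status.read_state(); M=R.from_euler("xyz",s["orientation"]).as_matrix(); K,e,Mc=cam("wrist")
print("cam in tool",M.T@(e-s["eef_pos"]),"look in tool",M.T@-Mc[:,2])
print(plan([.42,-.22,.34],s["orientation"][2]))
E
```

```text
[ 0.51692034 -0.21432863  0.08      ]
[ 0.4934945  -0.30963859  0.08      ]
[ 0.35007826 -0.26740575  0.08      ]
[ 0.37722278 -0.17069431  0.08      ]
cam in tool [-0.0719663  -0.1781627  -0.00077434] look in tool [ 2.51978396e-01  9.67732749e-01 -4.62581523e-04]
([-0.6075, -0.2701, -0.4211], np.float64(-0.0))
```

```bash
python3 -c "
from h import *
print(plan([.43,-.24,.33],status.read_state()['orientation'][2]))"
```

```text
([-0.6106, -0.2502, -0.3764], np.float64(-0.0))
```

Emit:
carry_out --rows '[[[-0.08,-0.05,-0.05],0,1],[[-0.17,-0.09,-0.1],0,1],[[-0.26,-0.13,-0.15],0,1],[[-0.35,-0.17,-0.2],0,1],[[-0.44,-0.21,-0.26],0,1],[[-0.52,-0.25,-0.32],0,1],[[-0.58,-0.25,-0.36],0,1],[[-0.61,-0.25,-0.376],0,1]]'

```text
time_s: 1.1
eef_pos: [0.4305, -0.2393, 0.3303]
orientation: [-1.571, -0.0, -2.747]
contact_force: [0.7, 0.1, -0.3]
width: 0.0938
```

```bash
python3 -c "
from h import *
s=status.read_state();print(s['eef_pos'],s['orientation'],s['time_s']); np.save('camA.npy',np.array(cam('wrist'),dtype=object),allow_pickle=True)
save('wrist','w1')"
```

```text
[ 0.43048475 -0.23925177  0.33032091] [-1.57092740e+00 -2.28746515e-04 -2.74654821e+00] 1.1Traceback (most recent call last):
  File "<string>", line 3, in <module>
    s=status.read_state();print(s['eef_pos'],s['orientation'],s['time_s']); np.save('camA.npy',np.array(cam('wrist'),dtype=object),allow_pickle=True)
                                                                                               ~~~~~~~~^^^^^^^^^^^^^^^^^^^^^^^^^^^
ValueError: could not broadcast input array from shape (3,3) into shape (3,)
```

```bash
python3 -c "
from h import *
save('wrist','w1')"
```

```text
(no output)
```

View pics/w1.png

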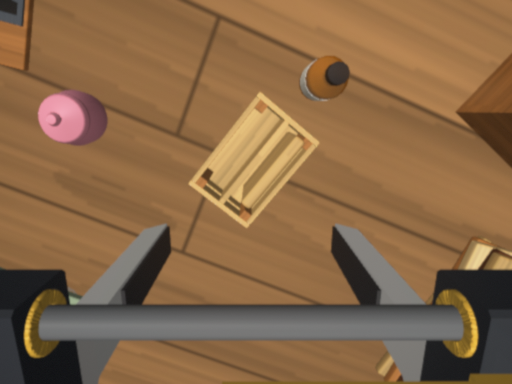

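The crate's corners are at (260,93), (318,142), (247,227) and (190,182), the pot is at (72,117) and the bottle at (325,78). An enlarged crop should show which compartment is occupied.

```bash
python3 -c "
from h import *
a=cv2.imread('pics/w1.png')[85:235,180:330]; s=cv2.imread('pics/scene0.png')[135:195,175:245]
cv2.imwrite('pics/crop2.png',np.hstack([cv2.resize(a,(450,450),interpolation=2),cv2.resize(s,(350,450),interpolation=2)]))
c=cam('wrist')
q=np.array([ray(c,*p,.08) for p in [(260,93),(318,142),(247,227),(190,182)]]);print(q,q.mean(0),np.degrees(np.arctan2(*(q[0]+q[1]-q[2]-q[3])[1::-1])))"
```

```text
[[ 0.5201256  -0.21252535  0.08      ]
 [ 0.49336596 -0.30532772  0.08      ]
 [ 0.35054495 -0.2653364   0.08      ]
 [ 0.37989778 -0.17095079  0.08      ]] [ 0.43598357 -0.23853506  0.08      ] -16.07533900090328
```

View pics/crop2.png

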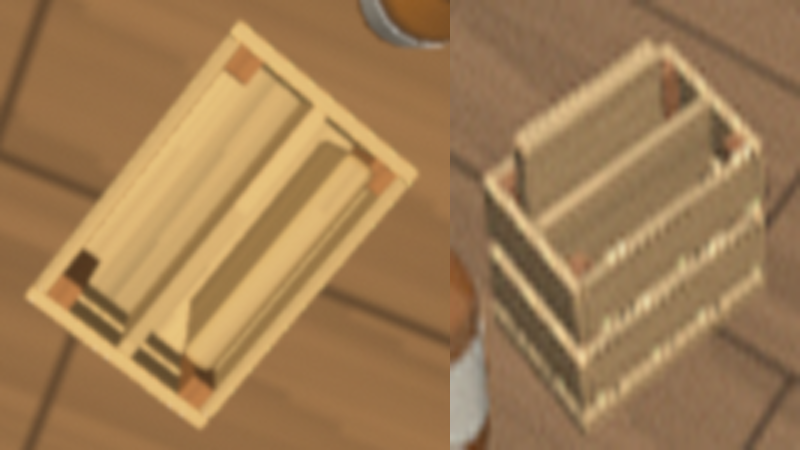

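The short board is in the right-hand (-y) compartment of the wrist view, and the scene view agrees. The empty one is on the +y side, so the target is about (0.442, -0.2165) with a crate yaw of about -16.7°. Next I go above the collar.

```bash
python3 -c "
from h import *
print(plan([.53,.15,.30],-1.407))"
```

```text
([-0.4819, 0.0611, -0.6406], np.float64(-0.4262))
```

Emit:
carry_out --rows '[[[-0.06,0.01,-0.08],-0.055,1],[[-0.12,0.02,-0.16],-0.11,1],[[-0.18,0.03,-0.24],-0.165,1],[[-0.24,0.04,-0.32],-0.22,1],[[-0.3,0.05,-0.4],-0.275,1],[[-0.36,0.06,-0.48],-0.33,1],[[-0.42,0.061,-0.56],-0.38,1],[[-0.48,0.061,-0.64],-0.426,1]]'

```text
time_s: 2.15
eef_pos: [0.5295, 0.1468, 0.2989]
orientation: [-1.572, -0.001, -1.407]
contact_force: [0.1, -1.7, 0.6]
width: 0.0936
```

```bash
python3 -c "
from h import *
s=status.read_state();print(s['eef_pos'],s['orientation'],s['time_s'])
save('wrist','w2'); c=cam('wrist')
hsv=cv2.cvtColor(cv2.imread('pics/w2.png'),cv2.COLOR_BGR2HSV)
m=(((hsv[...,0]<6)|(hsv[...,0]>172))&(hsv[...,1]>170)&(hsv[...,2]>50)).astype(np.uint8)
n,l,st,ce=cv2.connectedComponentsWithStats(m)
for i in range(1,n):
  if st[i,4]>150: print(st[i],ce[i],ray(c,*ce[i],.185))
"
```

```text
[0.52949281 0.14677355 0.2988678 ] [-1.57248221e+00 -8.34660876e-04 -1.40729569e+00] 2.15
[231 168  42  26 667] [252.11544228 180.42278861] [0.52809608 0.16431189 0.185     ]
[232 198  41  16 354] [251.72316384 205.57062147] [0.53182058 0.14088688 0.185     ]
```

View pics/w2.png

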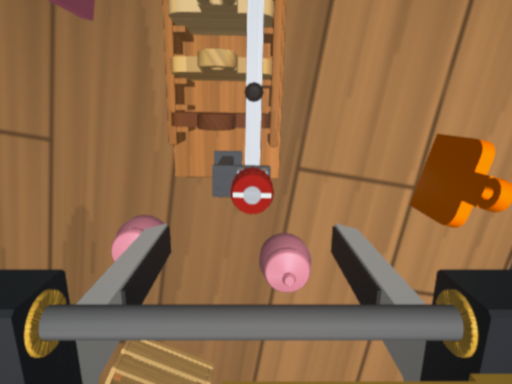

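The collar's top centre is at about (252,195), the knob at (254,92) and the walnut handle at (217,121), in the slot nearest the collar. Pot A is at (285,262), well below the fingers. The bar runs almost straight up the image.

```bash
python3 -c "
from h import *
c=cam('wrist'); im=cv2.imread('pics/w2.png'); hsv=cv2.cvtColor(im,cv2.COLOR_BGR2HSV)
C=ray(c,252,194.5,.194); print('collar',C)
m=((hsv[...,2]<60)).astype(np.uint8); m[:75]=0;m[106:]=0;m[:,:240]=0;m[:,268:]=0
v,u=np.nonzero(m); print('knob px',u.mean(),v.mean(),u.min(),u.max(),v.min(),v.max()); K=ray(c,u.mean(),v.mean(),.15); print('knob',K)
d=K-C; print(np.hypot(*d[:2]),'yaw own y', np.degrees(np.arctan2(d[1],d[0]))-90)
b=((hsv[...,1]<40)&(hsv[...,2]>150)).astype(np.uint8); b[:,:235]=0;b[:,275:]=0;b[166:]=0
us=[(np.nonzero(b[r])[0].mean(),r) for r in (5,40,70,110,130,155)]
q=np.array([ray(c,*p,.128) for p in us]); f=np.polyfit(q[:,1],q[:,0],1); print('bar slope deg',np.degrees(np.arctan(-f[0])), 'x at collar y',np.polyval(f,C[1]),us)
"
```

```text
collar [0.529834   0.15356352 0.194     ]
knob px 253.4920634920635 92.2936507936508 246 261 84 99
knob [0.51605714 0.24162362 0.15      ]
0.08913126884854974 yaw own y 8.891755475537792
bar slope deg 8.834815154679445 x at collar y 0.5297654398242939 [(np.float64(255.0), 5), (np.float64(254.5), 40), (np.float64(253.5), 70), (np.float64(253.0), 110), (np.float64(253.0), 130), (np.float64(252.0), 155)]
```

```bash
python3 -c "
from h import *
print(plan([.53,.153,.163],-1.4157))"
```

```text
([0.0001, 0.2712, 0.0003], np.float64(0.0052))
```

The arm was still settling when that picture was taken, so the pose I used lags by a few mm. I'll re-measure with the arm at rest.

```bash
python3 -c "
from h import *
c=cam('wrist'); s=status.read_state(); print(s['eef_pos'],np.abs(s['qvel']).max())
save('wrist','w3'); c2=cam('wrist'); print(c2[1]-c[1])
hsv=cv2.cvtColor(cv2.imread('pics/w3.png'),cv2.COLOR_BGR2HSV)
m=(((hsv[...,0]<6)|(hsv[...,0]>172))&(hsv[...,1]>170)&(hsv[...,2]>50)).astype(np.uint8); m[240:]=0; m[:,:220]=0; m[:,290:]=0
x,y,w,h=cv2.boundingRect(m); print(x,y,w,h)
C=ray(c,x+w/2-.5,y+h-1-(w/2-.5)*1.0,.194); print('by bottom edge?',C)
w_=((hsv[...,1]<70)&(hsv[...,2]>150)).astype(np.uint8); w_[:y+8]=0; w_[y+h:]=0; w_[:,:x]=0; w_[:,x+w:]=0
v,u=np.nonzero(w_); print('line',u.mean(),v.mean(),len(u),ray(c,u.mean(),v.mean(),.194))
m=(hsv[...,2]<60).astype(np.uint8); m[:60]=0;m[112:]=0;m[:,:240]=0;m[:,268:]=0
v,u=np.nonzero(m); print('knob',u.mean(),v.mean(),ray(c,u.mean(),v.mean(),.15))
print(plan([.53,.148,.163],-1.4157))
"
```

```text
[0.53000495 0.15243787 0.29858882] 0.08249282770154498
[ 5.14602872e-05 -2.40561095e-03 -2.97879789e-04]
230 175 42 45
by bottom edge? [0.52914963 0.1497139  0.194     ]
line 249.81408450704225 201.4732394366197 355 [0.52901565 0.14690245 0.194     ]
knob 252.1651376146789 99.25688073394495 [0.51590878 0.23514297 0.15      ]
([0.0031, 0.2711, 0.0011], np.float64(0.0033))
```

Emit:
carry_out --rows '[[[0.004,0.06,-0.002],0,0.7],[[0.004,0.12,-0.002],0,0.7],[[0.004,0.18,-0.002],0,0.7],[[0.004,0.23,-0.002],0,0.7],[[0.004,0.274,-0.002],0,0.7],[[0.004,0.274,-0.002],0,0.7],[[0.004,0.274,-0.002],0,0.7],[[0.004,0.274,-0.002],0,0.7]]'

```text
time_s: 3.25
eef_pos: [0.5295, 0.1442, 0.1643]
orientation: [-1.568, -0.0, -1.411]
contact_force: [0.6, -0.5, -0.0]
width: 0.0656
```

Emit:
carry_out --rows '[[[0,0,0],0,0],[[0,0,0],0,0],[[0,0,0],0,0],[[0,0,0],0,0],[[0,0,0],0,0],[[0,0,0],0,0],[[0,0,0],0,0],[[0,0,0],0,0]]'

```text
time_s: 4.25
eef_pos: [0.5304, 0.145, 0.1635]
orientation: [-1.566, 0.0, -1.41]
contact_force: [5.4, 0.3, -2.8]
width: 0.0399
```

Emit:
carry_out --rows '[[[0,-0.006,0],0,0],[[0,-0.012,0],0,0],[[0,-0.018,0],0,0],[[0,-0.024,0],0,0],[[0,-0.029,0],0,0],[[0,-0.03,0],0,0],[[0,-0.03,0],0,0],[[0,-0.03,0],0,0]]'

```text
time_s: 5.25
eef_pos: [0.5303, 0.1449, 0.1758]
orientation: [-1.567, 0.0, -1.411]
contact_force: [9.9, 2.3, -13.5]
width: 0.0395
```

Emit:
carry_out --rows '[[[0,-0.004,0],0,0],[[0,-0.004,0],-0.06,0],[[0,-0.004,0],-0.12,0],[[0,-0.004,0],-0.18,0],[[0,-0.004,0],-0.24,0],[[0,-0.004,0],-0.3,0],[[0,-0.004,0],-0.36,0],[[0,-0.004,0],-0.36,0]]'

```text
time_s: 6.25
eef_pos: [0.5313, 0.1458, 0.178]
orientation: [-1.567, -0.005, -0.278]
contact_force: [12.1, 3.4, -14.2]
width: 0.0395
```

Emit:
carry_out --rows '[[[0,0.003,0],0,0],[[0,0.006,0],0,0],[[0,0.009,0],0,0],[[0,0.009,0],0,0.1],[[0,0.009,0],0,0.65],[[0,0.009,0],0,0.65],[[0,0.009,0],0,0.65],[[0,0.009,0],0,0.65]]'

```text
time_s: 7.25
eef_pos: [0.5283, 0.1445, 0.1756]
orientation: [-1.571, 0.0, -0.28]
contact_force: [0.1, -0.7, -0.3]
width: 0.0608
```

Emit:
carry_out --rows '[[[0,-0.04,0],0,0.65],[[0,-0.08,0],0,0.65],[[0,-0.12,0],0.06,0.65],[[0,-0.16,0],0.12,0.65],[[0,-0.2,0],0.18,0.65],[[0,-0.2,0],0.24,0.65],[[0,-0.2,0],0.3,0.65],[[0,-0.2,0],0.36,0.65]]'

```text
time_s: 8.25
eef_pos: [0.5284, 0.1445, 0.2756]
orientation: [-1.571, -0.0, -1.411]
contact_force: [0.2, 0.8, -0.0]
width: 0.0608
```

```bash
python3 -c "
from h import *
for i in range(6): optics.get_image('top')
c=cam('wrist'); s=status.read_state(); print(s['eef_pos'],s['orientation'],s['contact_force'],np.abs(s['qvel']).max())
save('wrist','w4')
hsv=cv2.cvtColor(cv2.imread('pics/w4.png'),cv2.COLOR_BGR2HSV)
m=(hsv[...,2]<60).astype(np.uint8); m[:60]=0;m[112:]=0;m[:,:240]=0;m[:,268:]=0
v,u=np.nonzero(m); print('knob',u.mean(),v.mean(),ray(c,u.mean(),v.mean(),.15))
"
```

```text
[0.52840373 0.14454178 0.27546425] [-1.57084800e+00 -2.24908534e-05 -1.40247131e+00] [-0.60603118  0.36113963  0.06975971] 0.012483555785445773
knob 255.56338028169014 88.50704225352112 [0.51612171 0.23540591 0.15      ]
```

View pics/w4.png

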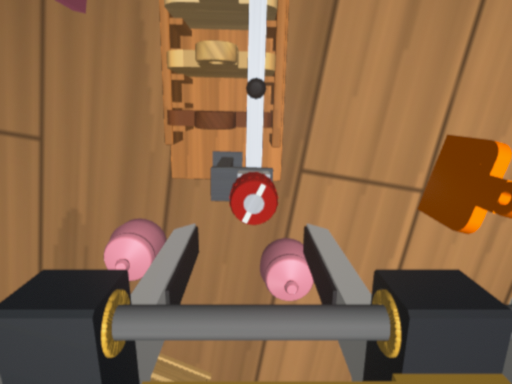

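The white line has turned by about 60° and the collar stays up, so it is parked. The knob is at (256,88), which gives world (0.516, 0.2355). I'll cage it with the jaws across the bar.

Emit:
carry_out --rows '[[[-0.06,0,0.002],0,0.4],[[-0.12,0,0.004],0,0.4],[[-0.184,0,0.004],0,0.4],[[-0.184,0,0.004],0,0.4],[[-0.184,0.07,0.004],0,0.4],[[-0.184,0.14,0.004],0,0.4],[[-0.184,0.21,0.004],0,0.4],[[-0.184,0.277,0.004],0,0.4]]'

```text
time_s: 9.6
eef_pos: [0.5154, 0.2344, 0.1359]
orientation: [-1.571, -0.001, -1.404]
contact_force: [-0.4, -0.4, -0.1]
width: 0.0371
```

```bash
python3 -c "
from h import *
s=status.read_state(); print(s['eef_pos'],s['orientation'],s['contact_force'],s['width'])
p=np.array([.4962,.362]); yaw0=-1.411
k=np.array([.516,.2355])
tx=np.array([np.cos(yaw0),np.sin(yaw0)]); tz=np.array([-np.sin(yaw0),np.cos(yaw0)])
for i in range(1,9):
    a=1.3*i/8; Q=R.from_euler('z',a).as_matrix()[:2,:2]; d=(p+Q@(k-p))-k
    print(np.round([a,d@tx/.5,d@tz/.5,-a/np.pi],3))
"
```

```text
[0.51541623 0.23443414 0.13587912] [-1.57074332e+00 -7.18873974e-04 -1.40446289e+00] [-0.4052122  -0.38914102 -0.06844395] 0.03708075555485706
[ 0.162 -0.003  0.041 -0.052]
[ 0.325 -0.013  0.082 -0.103]
[ 0.488 -0.029  0.12  -0.155]
[ 0.65  -0.052  0.155 -0.207]
[ 0.812 -0.079  0.186 -0.259]
[ 0.975 -0.111  0.212 -0.31 ]
[ 1.138 -0.148  0.233 -0.362]
[ 1.3   -0.186  0.248 -0.414]
```

Emit:
carry_out --rows '[[[-0.003,0,0.041],-0.052,0.4],[[-0.013,0,0.082],-0.103,0.4],[[-0.029,0,0.12],-0.155,0.4],[[-0.052,0,0.155],-0.207,0.4],[[-0.079,0,0.186],-0.259,0.4],[[-0.111,0,0.212],-0.31,0.4],[[-0.148,0,0.233],-0.362,0.4],[[-0.186,0,0.248],-0.414,0.4]]'

```text
time_s: 10.6
eef_pos: [0.6232, 0.346, 0.1365]
orientation: [-1.573, -0.0, -0.099]
contact_force: [0.1, -1.9, 0.6]
width: 0.0377
```

Emit:
carry_out --rows '[[[0,0,0],0,0.4],[[0,-0.05,0],0,0.4],[[0,-0.1,0],0,0.4],[[0,-0.15,0],0,0.4],[[0,-0.2,0],0,0.4],[[0,-0.25,0],0,0.4],[[0,-0.25,0],0,0.4],[[0,-0.25,0],0,0.4]]'

```text
time_s: 11.6
eef_pos: [0.6217, 0.3469, 0.2608]
orientation: [-1.572, 0.001, -0.106]
contact_force: [0.6, -0.2, 0.1]
width: 0.0373
```

```bash
python3 -c "
from h import *
s=status.read_state(); print(s['eef_pos'],s['orientation'],s['contact_force'],s['width'])
# rack frame, walnut handle target
y=np.radians(8.9); Q=np.array([[np.cos(y),-np.sin(y)],[np.sin(y),np.cos(y)]]); k=np.array([.516,.2355]); o=k-Q@[.036,-.028]
w=o+Q@[0,-.056]; print('walnut',w,'rack',o)
# jaw along own y: yaw = rack yaw or +pi
for Y in (y,y-np.pi): print(Y,'q6=',np.arctan2(w[1],w[0])-Y-np.pi/2, plan([*w,.27],Y))
"
```

```text
[0.62173652 0.34685603 0.26075203] [-1.57182864e+00  1.46207483e-03 -1.05610822e-01] [ 0.64679329 -0.19799976  0.08986707] 0.0372606611662313
walnut [0.48476534 0.20226755] rack [0.47610155 0.2575933 ]
0.15533430342749532 q6= -1.3308439538252714 ([-0.242, -0.0178, -0.3165], np.float64(-0.0831))
-2.9862583501622977 q6= 1.8107486997645217 ([-0.242, -0.0178, -0.3165], np.float64(0.9169))
```

Emit:
carry_out --rows '[[[-0.04,-0.02,-0.05],-0.02,0.5],[[-0.08,-0.02,-0.1],-0.04,0.5],[[-0.12,-0.02,-0.16],-0.06,0.5],[[-0.16,-0.02,-0.21],-0.083,0.5],[[-0.2,-0.02,-0.26],-0.083,0.5],[[-0.242,-0.018,-0.316],-0.083,0.5],[[-0.242,-0.018,-0.316],-0.083,0.5],[[-0.242,-0.018,-0.316],-0.083,0.5]]'

```text
time_s: 12.6
eef_pos: [0.4854, 0.2034, 0.2701]
orientation: [-1.571, 0.001, 0.156]
contact_force: [-0.4, 0.4, 0.1]
width: 0.0469
```

```bash
python3 -c "
from h import *
for i in range(5): optics.get_image('top')
save('top','t5',(120,130,280,260),3)
c=cam('wrist'); s=status.read_state(); print(s['eef_pos'],s['orientation'],np.abs(s['qvel']).max(),s['width'])
save('wrist','w5')
y=np.radians(8.9); Q=np.array([[np.cos(y),-np.sin(y)],[np.sin(y),np.cos(y)]]); o=np.array([.4761,.2576])
a=cv2.imread('pics/w5.png')
for P in [(.018,-.0635),(.018,-.0485),(-.018,-.0635),(-.018,-.0485)]:
    p=proj(c,[*(o+Q@P),.167]); print(p.round(1)); cv2.circle(a,tuple(int(t) for t in p.round()),2,(255,255,0),-1)
b=cv2.imread('pics/t5.png'); cv2.imwrite('pics/v5.png',np.hstack([cv2.resize(a,(480,360)),cv2.resize(b,(320,260))[:260].copy() if 0 else cv2.copyMakeBorder(cv2.resize(b,(320,260)),0,100,0,0,0)]))
"
```

```text
[0.48572075 0.20371103 0.27072746] [-1.57075433e+00  2.58372900e-04  1.57366213e-01] 0.00784259045267211 0.04695547860531408
[240.1 214.2]
[256.7 214.2]
[239.8 174.8]
[257.  174.9]
```

View pics/v5.png

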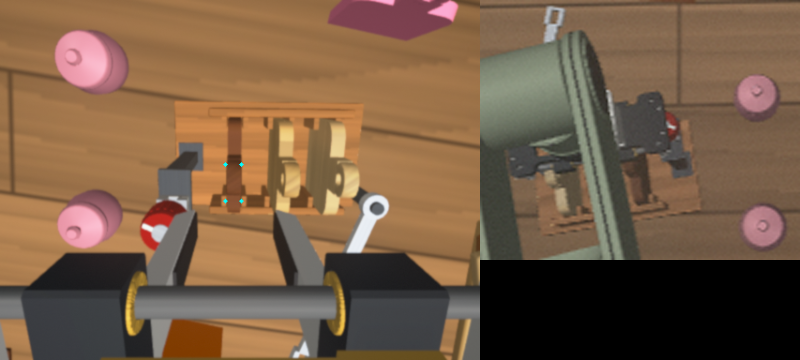

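The four projected corner dots lie on the walnut handle at half-scale (233,182), the bar is wide open and the collar is still turned. Descending to grip.

Emit:
carry_out --rows '[[[-0.002,0.05,-0.002],0,0.5],[[-0.002,0.1,-0.002],0,0.5],[[-0.002,0.15,-0.002],0,0.5],[[-0.002,0.2,-0.002],0,0.5],[[-0.002,0.24,-0.002],0,0.5],[[-0.002,0.279,-0.002],0,0.5],[[-0.002,0.279,-0.002],0,0.5],[[-0.002,0.279,-0.002],0,0.5]]'

```text
time_s: 13.95
eef_pos: [0.4852, 0.2024, 0.1322]
orientation: [-1.571, -0.001, 0.157]
contact_force: [0.3, 0.4, 0.1]
width: 0.047
```

Emit:
carry_out --rows '[[[0,0,0],0,0.1],[[0,0,0],0,0],[[0,0,0],0,0],[[0,0,0],0,0],[[0,0,0],0,0],[[0,0,0],0,0],[[0,0,0],0,0],[[0,0,0],0,0]]'

```text
time_s: 14.95
eef_pos: [0.4847, 0.2022, 0.1317]
orientation: [-1.571, -0.0, 0.157]
contact_force: [-0.4, 0.0, 2.7]
width: 0.015
```

Emit:
carry_out --rows '[[[0,-0.02,0],0,0],[[0,-0.05,0],0,0],[[0,-0.09,0],0,0],[[0,-0.13,0],0,0],[[0,-0.17,0],0,0],[[0,-0.21,0],0,0],[[0,-0.24,0],0,0],[[0,-0.26,0],0,0]]'

```text
time_s: 15.95
eef_pos: [0.4846, 0.2022, 0.2626]
orientation: [-1.571, -0.001, 0.157]
contact_force: [-0.1, -0.2, -2.3]
width: 0.0147
```

Emit:
carry_out --rows '[[[0,-0.03,0],0,0],[[0,-0.06,0],0,0],[[0,-0.1,0],0,0],[[0,-0.14,0],0,0],[[0,-0.165,0],0,0],[[0,-0.17,0],0,0],[[0,-0.17,0],0,0],[[0,-0.17,0],0,0]]'

```text
time_s: 16.95
eef_pos: [0.4841, 0.202, 0.3454]
orientation: [-1.571, 0.002, 0.157]
contact_force: [-0.1, 0.2, -2.2]
width: 0.0146
```

```bash
python3 -c "
from h import *
s=status.read_state(); print(s['eef_pos'],s['contact_force'],s['width'])
print(plan([.4417,-.2165,.345],-.291))"
```

```text
[0.48405808 0.20201885 0.34538352] [-0.10416075  0.17320532 -2.21963065] 0.014615097348631305
([-0.2144, 0.0013, -0.8135], np.float64(0.1426))
```

Emit:
carry_out --rows '[[[-0.01,0,-0.02],0,0],[[-0.02,0,-0.06],0.01,0],[[-0.03,0,-0.11],0.02,0],[[-0.05,0,-0.17],0.03,0],[[-0.06,0,-0.23],0.04,0],[[-0.08,0,-0.29],0.05,0],[[-0.09,0,-0.35],0.06,0],[[-0.107,0,-0.41],0.07,0]]'

```text
time_s: 17.95
eef_pos: [0.4631, -0.0102, 0.3462]
orientation: [-1.571, 0.0, -0.064]
contact_force: [-0.2, 0.9, -1.1]
width: 0.0149
```

```bash
python3 -c "
from h import *
s=status.read_state(); print(s['eef_pos'],s['contact_force'],s['width'])
print(plan([.4417,-.2165,.345],-.291))"
```

```text
[ 0.46306057 -0.01017652  0.34619166] [-0.24649416  0.91248859 -1.09397585] 0.014925101868237575
([-0.0161, 0.0025, -0.4145], np.float64(0.0721))
```

Emit:
carry_out --rows '[[[0,0,-0.06],0.01,0],[[0,0,-0.13],0.02,0],[[-0.01,0,-0.2],0.03,0],[[-0.01,0,-0.27],0.04,0],[[-0.01,0,-0.33],0.05,0],[[-0.015,0,-0.38],0.06,0],[[-0.016,0,-0.405],0.07,0],[[-0.016,0,-0.412],0.072,0]]'

```text
time_s: 18.95
eef_pos: [0.4424, -0.2142, 0.3462]
orientation: [-1.57, 0.001, -0.291]
contact_force: [-0.1, 0.7, -1.1]
width: 0.0145
```

```bash
python3 -c "
from h import *
for i in range(8): optics.get_image('top')
c=cam('wrist'); s=status.read_state(); print(s['eef_pos'],s['orientation'],s['contact_force'],s['width'],np.abs(s['qvel']).max())
save('wrist','w6'); save('scene','s6',(100,40,420,280),2)
cr=np.array([.435,-.239]); y=-.291; Q=np.array([[np.cos(y),-np.sin(y)],[np.sin(y),np.cos(y)]])
a=cv2.imread('pics/w6.png')
for P in [(.069,.0035),(.069,.0435),(-.069,.0035),(-.069,.0435),(.076,-.0505),(-.076,-.0505)]:
    p=proj(c,[*(cr+Q@P),.08]); cv2.circle(a,tuple(int(t) for t in p.round()),2,(255,255,0),-1)
cv2.imwrite('pics/v6.png',np.hstack([cv2.resize(a,(480,360)),cv2.resize(cv2.imread('pics/s6.png')[100:460,50:370],(320,360))]))
"
```

```text
[ 0.44292063 -0.21323698  0.34655114] [-1.57077070e+00 -1.79460580e-04 -2.88152845e-01] [ 0.0552744  -0.53780637 -2.46036196] 0.014894938674721844 0.002833562718338988
```

View pics/v6.png

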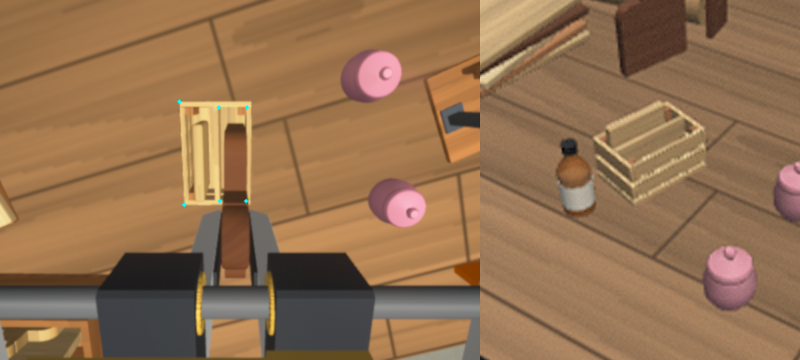

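The crate dots fit the crate outline, and the board hangs upright over the empty compartment, a few mm towards +y. I'll correct that and lower it.

Emit:
carry_out --rows '[[[0,0.03,-0.007],0,0],[[0,0.08,-0.007],0,0],[[0,0.14,-0.007],0,0],[[0,0.2,-0.007],0,0],[[0,0.26,-0.007],0,0],[[0,0.32,-0.007],0,0],[[0,0.37,-0.007],0,0],[[0,0.4,-0.007],0,0]]'

```text
time_s: 20.45
eef_pos: [0.4404, -0.2164, 0.144]
orientation: [-1.57, 0.003, -0.289]
contact_force: [0.4, -0.1, -1.6]
width: 0.0147
```

Emit:
carry_out --rows '[[[0,0.006,0],0,0],[[0,0.012,0],0,0],[[0,0.018,0],0,0],[[0,0.024,0],0,0],[[0,0.03,0],0,0],[[0,0.034,0],0,0],[[0,0.036,0],0,0],[[0,0.036,0],0,0]]'

```text
time_s: 21.45
eef_pos: [0.4417, -0.2171, 0.1284]
orientation: [-1.571, 0.0, -0.289]
contact_force: [0.7, -0.5, -1.2]
width: 0.0153
```

Emit:
carry_out --rows '[[[0,0.001,0],0,0],[[0,0.002,0],0,0],[[0,0.003,0],0,0],[[0,0.004,0],0,0],[[0,0.004,0],0,0],[[0,0.004,0],0,0],[[0,0.004,0],0,0],[[0,0.004,0],0,0]]'

```text
time_s: 22.45
eef_pos: [0.4419, -0.2173, 0.1277]
orientation: [-1.571, -0.0, -0.289]
contact_force: [-3.1, 1.6, 6.9]
width: 0.0146
```

It touches the floor at the expected height (about +8 N). Releasing.

Emit:
carry_out --rows '[[[0,-0.002,0],0,0.15],[[0,-0.002,0],0,0.25],[[0,-0.002,0],0,0.4],[[0,-0.002,0],0,0.5],[[0,-0.002,0],0,0.5],[[0,-0.002,0],0,0.5],[[0,-0.002,0],0,0.5],[[0,-0.002,0],0,0.5]]'

```text
time_s: 23.45
eef_pos: [0.4418, -0.2171, 0.1274]
orientation: [-1.571, -0.0, -0.289]
contact_force: [0.5, 0.2, -0.4]
width: 0.047
```

Emit:
carry_out --rows '[[[0,-0.03,0],0,0.5],[[0,-0.08,0],0,0.5],[[0,-0.14,0],0,0.5],[[0,-0.2,0],0,0.5],[[0,-0.26,0],0,0.5],[[0,-0.32,0],0,0.5],[[-0.05,-0.34,0],0,0.5],[[-0.1,-0.34,0],0,0.5]]'

```text
time_s: 24.45
eef_pos: [0.3941, -0.2033, 0.3001]
orientation: [-1.572, -0.004, -0.289]
contact_force: [-0.5, -0.1, -0.0]
width: 0.0469
```

```bash
python3 -c "
from h import *
for i in range(8): optics.get_image('top')
c=cam('wrist'); s=status.read_state(); print(s['eef_pos'],s['contact_force'],s['width'],s['time_s'])
save('wrist','w7'); save('scene','s7')
a=cv2.imread('pics/w7.png'); b=cv2.imread('pics/s7.png')
cv2.imwrite('pics/v7.png',np.hstack([cv2.resize(a,(400,300)),cv2.resize(b[110:290,150:410],(400,300))]))
"
```

```text
[ 0.39432541 -0.20304614  0.29737468] [ 0.0687227  -0.04386767  0.6474035 ] 0.047077210969644935 24.85
```

View pics/v7.png

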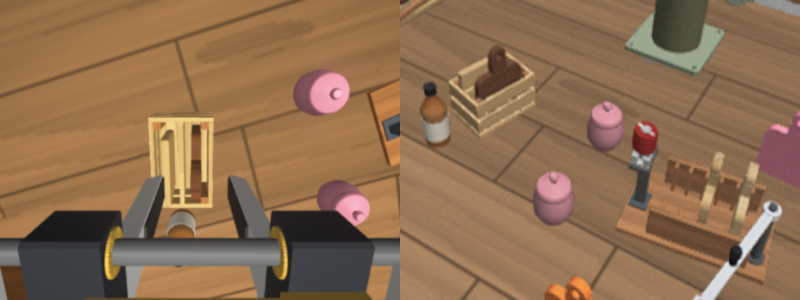

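The walnut board stands handle up in the empty compartment at right-panel (497,75). The collar is up and turned at (643,140), the bar is wide open, and the other boards, pots and bottle are in place. Handing in.

```bash
python3 -c "
from h import *
print(ctrl.job_done())"
```

```text
the job is handed in; nothing more can be done
None
```

The walnut board is standing handle up in the crate's empty compartment, and I handed the job in at about 25 s of the 72 s allowed. No verdict was reported.

- **Collar:** I lifted it about 14 mm, turned it about 1.13 rad anticlockwise, eased it down and let go. The pictures show its white line turned by about 60° and the collar still up.
- **Keeper bar:** I moved the knob through about 1.3 rad with the open fingers around it. That leaves the bar at roughly 1.2 rad, worked out from the finger path and seen wide open, but not measured.
- **Walnut board:** I gripped it by the handle (opening 15 mm), drew it up about 0.21 m and lowered it until it touched the floor with about 8 N. That was within about 1 mm of the expected height. I then released it and raised the gripper.

**Last check:** the final wrist and scene pictures show the board upright in the right compartment. The collar is still turned, the bar is open, and the other boards, pots and bottle look undisturbed. I did not measure the board's lean or the other objects' positions; those are by eye.

**One disagreement:** the first close measurement of the collar was about 6 mm off because the arm was still settling. I repeated it before gripping, and the rest of the job used the corrected position.

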